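# Hold a spring test probe on a board's round test land

### The job

First swing the bench magnifier on its stiff arm until no part of its lens is over the sloped circuit board. Then take the spring test probe out of its stand and hold its tip on the round brass land of the board, square to the sloping board, pressed lightly so that the spring tip is pushed in about half of its 10 mm travel; the program finishes while still holding it there. Leave the dropper bottle, loupe and tape roll where they are.

Things in the scene. Friction and masses are not known exactly. Their poses are not given: they have to be found in the camera images.
- test_rest: Fixed sloped rest, black base 110 x 130 mm, carrying on four posts a green circuit board 100 mm (up the slope) x 130 mm x 3 mm. Origin: centre of the base's underside, on the bench. x axis: horizontally up the slope; the board rises towards +x at 0.35 rad (20 deg). The board's top face centre is 40 mm above the origin. A daughter board stands 8 mm off its upper half.
- test_pad: The round brass test land, 16 mm across, 1.5 mm thick, fixed on the board's lower half, midway between two 12 mm square brass lands 34 mm to either side. Origin: centre of its upper face, 33 mm above the bench. z axis: the board's normal, 20 deg off vertical, leaning to the low side; x up the slope, y across it.
- magnifier: Fixed bench magnifier: round black base 104 mm across, 20 mm high, with a 16 mm upright steel post in its centre. Origin: centre of the base's underside, on the upright swing axis of the arm. The hub on the post rises to 155 mm. At joint value 0 the arm points along this body's -x.
- swing_arm (a joint): Angle of the magnifier's arm about the upright post, rad, positive anticlockwise seen from above, range -1.7 to 1.7. Starts near 0, lens over the board. Positive swings the lens to the robot's right and front, where there is most room (a white rail 360 mm up passes behind, 0.67 to 0.73 m ahead). The joint is stiff (0.25 N m, some 2.5 N at the knob) and stays where it is left.
- lens_center (a point): Centre of the magnifier's round lens, 94 mm across over its black rim, 10 mm thick, lying level at 140 mm height, 170 mm from the post's axis.
- knob_top (a point): Centre of the top of the upright black knob on the magnifier's arm, 105 mm from the post's axis. The knob is 16 mm in diameter, 45 mm tall, its top at 190 mm height and its foot on the arm at 145 mm. To push or to pinch from above.
- probe_stand: Fixed aluminium block 56 x 56 x 70 mm with a 15 mm hole, 62 mm deep, in the middle of its top, in which the probe stands. Origin: centre of its underside.
- probe: Loose spring test probe, 120 mm long, about 70 g, upright in the stand, collar on the block's top. Origin: on its axis under the collar (at 70 mm height); z towards the handle. Collar 26 mm wide, 6 mm high; round grey handle 18 mm across from 8 to 62 mm, end at 66 mm. Below: steel barrel 12 mm across, 40 mm long, then a brass spring tip 5 mm across that stands out 14 mm.
- probe_plunger (a joint): How far the spring tip is pushed into the barrel, m: 0 free to 0.010 bottomed. Spring 300 N/m with 0.6 N preload: 0.6 N to start, 2.1 N at 5 mm, 3.6 N at 10 mm.
- probe_tip (a point): The rounded end of the spring tip: 54 mm below the probe's origin along its axis when the spring is free.
- bottle: Amber dropper bottle, 33 mm across, 102 mm tall, loose, standing at the right front of the bench. Origin: centre of its underside. Leave alone.
- loupe: Black eye loupe, 36 mm across, 34 mm tall, loose, near the probe stand. Origin: centre of its underside. Leave alone.
- tape_roll: Roll of amber tape lying flat, 67 mm across, 12 mm high, loose, in front of the soldering irons. Origin: centre of its underside. Leave alone.

How it is judged (in metres and radians):
On the way, in this order (a step that is already met when the one before it is completed fails the run):
1. the magnifier's lens is swung off the board while the probe is still in its stand (horizontal distance between lens_center and test_rest above 0.09 m and horizontal distance between probe and probe_stand below 0.02 m), for 0.2 s.
2. the probe is lifted out of its stand in the fingers (z of probe_tip in the frame of probe_stand above 0.07 m and contact force between the fingers and probe above 1 N), for 0.1 s.
At the end, for the whole second after the job is handed in: Lens centre over 90 mm (seen from above) from the rest's centre; the probe held still in the fingers, tip down, within 10 degrees of the board's normal, its tip within 8 mm of the round land's centre, touching it with 0.5 to 6 N, spring tip pushed in 2 to 8 mm (horizontal distance between lens_center and test_rest above 0.09 m and distance between probe_tip and test_pad below 0.008 m and angle between the z axis of probe and the z axis of test_pad, either way round below 0.175 rad and angle between probe's own z axis and vertical below 0.8 rad and value of joint probe_plunger between 0.002 and 0.008 m and contact force between probe and test_pad between 0.5 and 6 N and contact force between the fingers and probe above 1 N and linear speed of probe below 0.02 m/s and horizontal distance between probe and probe_stand above 0.1 m); the arm keeps its last pose, push and grip.
It fails at once if the probe is pressed hard on the rest or board (over 15 N) (contact force between probe and test_rest above 15 N).
It fails at once if the dropper bottle is moved over 30 mm (distance of bottle from where it was at the start of the episode above 0.03 m).
It fails at once if the loupe is moved over 30 mm (distance of loupe from where it was at the start of the episode above 0.03 m).
It fails at once if the tape roll is moved over 30 mm (distance of tape_roll from where it was at the start of the episode above 0.03 m).
It also fails if it takes over 61 s, if anything falls off the work surface, if the arm or the gripper's body presses on something with over 40 N, if the wrist force passes 120 N, or if a joint passes its speed limit or range.

### The arm

A 6-joint arm with a two-finger parallel gripper is mounted at the origin on a cart in front of the work surface, level with it; the furniture and walls round the work are solid. World frame = base frame: x ahead of the robot, y to its left, z up, the work surface at z = 0. Lengths are in mm, angles in rad, forces in N, time in s.
With the tool pointing down it reaches from about 350 to 975 mm from the base axis. Payload 7.1 kg.
Tool frame: the origin (TCP) lies at the centre of the arm's flange, where the gripper is bolted on; the fingertips stand 182 mm ahead of it and the grasp point (between the pads) lies 163 mm ahead of it; x points along the fingers, y is the direction in which the jaws open and shut, and the axes are right-handed (so a half turn about x gives the same grasp; the last joint's range is limited). The gripper opens to 88 mm and grips with 3 to 60 N. Pads are 20 mm wide; open, the fingers measure 115 mm over their backs; the gripper's body (75 mm by 178 mm) begins 61 mm behind the grasp point.
Start: joints at [-1.261, 0.423, 1.63, -0, 1.089, -0.019], TCP at [201.835, -591.497, 404.675] pointing down, gripper open.
Joint ranges: [-3, 3], [-0.9, 2.11], [0.09, 2.58], [-1.31, 4.45], [0.11, 2.69], [-2.54, 2.54]. Speed limits (rad/s): [2.39, 2.39, 3.01, 3.14, 3.14, 3.14].

### API

Orientations are given as a rotation vector (axis times angle).
In Python, from workcell import readout, viewer, workorder, models gives the robot as it stands. The module is installed in compiled form; this text tells all that it offers.
- The arm moves only by the tool apply_moves, never from a script. Its argument "commands" is a list that holds one entry, the list of rows, each a list of 4 numbers: the shift along the world's x, y, z in m, then the turn about the world's z in rad. A call has 1 to 8 rows; each row is the pose to reach, as a shift and turn from the pose commanded when the call began; what a row does not reach only later rows make up. A row lasts 1/8 s, in which the tool goes at most 62.5 mm and 10.7 degrees, less where a joint would pass 70% of its speed; a pose out of reach is approached as far as the arm can. A call with a gripper value outside its range is refused whole. "gripper" is the finger opening in m, from 0 to 0.0878, set as the call begins (left out, the last holds). The fingers move at their own pace and stop on an object; the grip force is fixed at half the most. Time passes only in rows, so rows that repeat a pose let the fingers close. It gives the time, the measured TCP pose, the force and the opening at its end, in the units of the state.
- readout.get_obs(): the state, without advancing time (a new reading comes with each control period).
- viewer.get_image(name): name is "side" or "top"; returns a dict with "color" (384x512x3 uint8, red, green, blue), "vertical_fov" (degrees; the focal length in pixels is half the picture's height over the tangent of half this angle, whatever the lens; pixels are square), "cx", "cy" (the principal point, pixels), "rvec" (rotation vector, rad) and "tvec" (3), from world to camera coordinates, as OpenCV has them. Camera axes: x right, y down, z forward; pixel columns grow to the right and rows downward; lengths in mm; the calibration is good to about 2 mm. A picture is of the moment at which its call begins. There is no depth.
- workorder.close_job(): hands the job in, once; it reports no verdict.
Trained networks look in the newest picture that a camera, given by its name, has taken for a name from the list of things; names that differ only in an ending like _2 or _b are one class to them, and where a whole thing is asked for, a point or a joint stands for the part that bears it (a point fixed in the world has none). Each returns a list of dicts, best first, with "conf" (0 to 1); they miss things now and then, are a little off and sometimes report something else, mostly with a low value. They report only what shows in the picture. A call takes as long as a camera call.
- models.search_frame(camera, label): "position" ([x, y, z] in mm, in world coordinates, good to about 4 mm: the middle of the surface that is visible of it).
- models.place_of(camera, label): "position" ([x, y, z] in mm, in world coordinates, good to about 4 mm: a listed point, or the origin of a listed thing).
The state is a dict: "t": time; "qpos": joint angles; "qvel": joint speeds; "joint_torque": joint torques, N m; "ee_pos": TCP position; "orientation": TCP orientation; "ft_force": force on the tool from outside, world axes, zero at the start; "moment": the same for the moment, N m; "width": finger opening in mm.
Only numpy, scipy, OpenCV 4.12 (cv2) and the standard library are available. Lean on these libraries where they do the work, as an engineer would, in place of code of your own. Each camera call takes 0.05 s, during which the arm holds its last target.

## Working session

There is one attempt and no reset: what is moved stays moved. The work goes in short steps, Python scripts to look and compute and a tool call to move; the robot and the scene stay as the last step left them, time stands still between calls to the robot, and variables do not carry over. Pictures are saved under pics/ and viewed, and the job is handed in when it is done.

Besides the shell and the picture viewer there is one more tool, called after "Call:" as name(argument=value, ...) on one line, values as JSON. apply_moves: Moves the arm, as the interface text tells. Its arguments: {"type":"object","properties":{"commands":{"type":"array","items":{"type":"array","items":{"type":"array","items":{"type":"number"}}}},"gripper":{"type":"number"}},"required":["commands"]}

```bash
mkdir -p pics
cat > h.py <<'E'
import numpy as np, cv2
from workcell import readout, viewer, workorder, models
def pic(cam,name):
    im=viewer.get_image(cam); cv2.imwrite('pics/'+name,im['color'][:,:,::-1].copy()); return im
def proj(im,p):
    f=im['color'].shape[0]/2/np.tan(np.radians(im['vertical_fov'])/2)
    K=np.array([[f,0,im['cx']],[0,f,im['cy']],[0,0,1.]])
    return cv2.projectPoints(np.array(p,float).reshape(-1,1,3),np.array(im['rvec'],float),np.array(im['tvec'],float),K,None)[0].reshape(-1,2)
def ray(im,u,v,z):
    f=im['color'].shape[0]/2/np.tan(np.radians(im['vertical_fov'])/2)
    R=cv2.Rodrigues(np.array(im['rvec'],float))[0]; t=np.array(im['tvec'],float)
    C=-R.T@t; d=R.T@np.array([(u-im['cx'])/f,(v-im['cy'])/f,1]); return C+d*(z-C[2])/d[2]
E
python3 - <<'E'
from h import *
print(readout.get_obs())
for c in ('side','top'):
    im=pic(c,c+'0.png'); print(c,im['vertical_fov'],im['cx'],im['cy'],im['rvec'],im['tvec'])
    for l in ['test_rest','test_pad','magnifier','lens_center','knob_top','probe_stand','probe','probe_tip','bottle','loupe','tape_roll']:
        print(l,[(np.round(r['position'],1).tolist(),round(r['conf'],2)) for r in models.place_of(c,l)[:2]])
E
```

```text
{'t': 0.0, 'qpos': array([-1.26101483e+00,  4.23844989e-01,  1.63067111e+00,  2.01865446e-05,
        1.08861536e+00, -1.89808754e-02]), 'qvel': array([-0.00160229, -0.00093218, -0.00051442, -0.00133333,  0.0009986 ,
        0.00200711]), 'joint_torque': array([-8.89050407e-04, -5.44627583e+01, -2.73666412e+01,  6.42711483e-02,
        2.28253176e-02, -1.28135807e-04]), 'ee_pos': array([ 201.7494494 , -591.25344711,  403.90632082]), 'orientation': array([ 2.04384948,  0.34063507, -2.04427479]), 'ft_force': array([ 0.37259452, -0.573819  ,  0.3600153 ]), 'moment': array([ 0.02895402, -0.03013274,  0.01958475]), 'width': 87.68818667123108}
side 51.83493862231695 247.906144480499 189.52466458678236 [ 2.21387482 -0.07325336  0.02726527] [-474.51477421  125.51538747 1234.59672161]
test_rest [([450.9, -274.0, 2.0], 0.77)]
test_pad [([428.4, -273.2, 35.5], 0.52)]
magnifier [([551.2, -409.6, 0.6], 0.73), ([427.9, -288.2, 141.3], 0.15)]
lens_center [([428.3, -290.6, 143.1], 0.75)]
knob_top [([476.5, -335.3, 187.6], 0.61)]
probe_stand [([418.2, 319.2, 1.7], 0.87)]
probe [([423.2, 320.4, 67.3], 0.49)]
probe_tip []
bottle [([350.5, -402.8, 1.0], 0.86)]
loupe [([333.0, 179.2, 3.7], 0.53)]
tape_roll [([379.8, -74.8, 1.3], 0.47)]
top 52.81510019740512 259.259006016359 189.90291828409542 [ 2.14987673 -2.12819006  0.16156531] [ -42.48360541  503.0147735  1349.61391936]
test_rest [([447.7, -274.5, 3.7], 0.6)]
test_pad []
magnifier [([554.1, -409.3, -3.7], 0.56)]
lens_center [([429.2, -290.7, 139.6], 0.74)]
knob_top [([473.8, -336.2, 192.2], 0.62)]
probe_stand [([420.3, 321.1, 70.5], 0.51), ([417.6, 324.5, 0.1], 0.5)]
probe [([421.8, 323.3, 72.1], 0.4)]
probe_tip []
bottle [([346.9, -394.2, 1.0], 0.54)]
loupe [([422.3, 324.8, 70.3], 0.59), ([332.2, 178.0, 1.4], 0.39)]
tape_roll [([382.9, -76.3, -5.0], 0.5)]
```

View pics/side0.png

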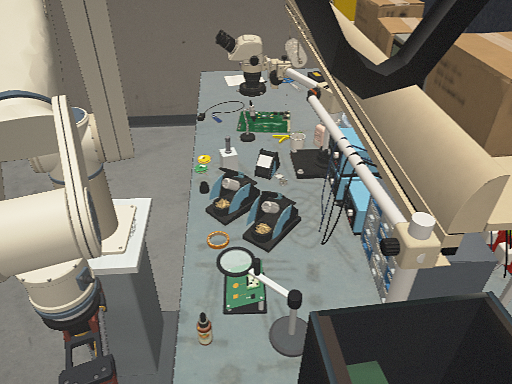

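View pics/top0.png

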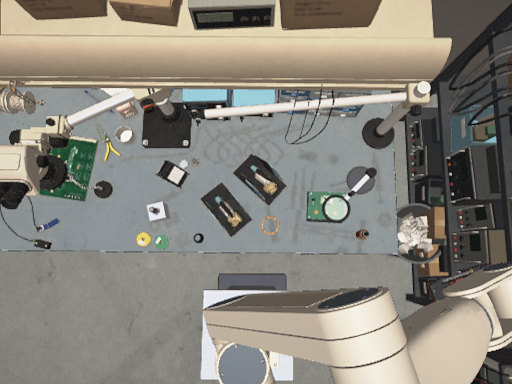

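The side view shows the board at (245,292) under the lens (237,262), knob (256,266), bottle (205,330) and probe stand (228,152). The top view shows the board at (325,206) and probe stand at (156,210). I'll zoom in to get the board's yaw.

Run:
```python
import cv2
a=cv2.imread('pics/side0.png')[235:360,190:320]; b=cv2.imread('pics/top0.png')[155:255,290:400];c=cv2.imread('pics/side0.png')[125:205,185:265]
cv2.imwrite('pics/z1.png',cv2.resize(a,None,fx=6,fy=4.8*1.25,interpolation=cv2.INTER_CUBIC)[:600])
cv2.imwrite('pics/z2.png',cv2.resize(b,None,fx=6,fy=6,interpolation=cv2.INTER_CUBIC))
cv2.imwrite('pics/z3.png',cv2.resize(c,None,fx=6,fy=6,interpolation=cv2.INTER_CUBIC))
```

```text
(no output)
```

View pics/z1.png

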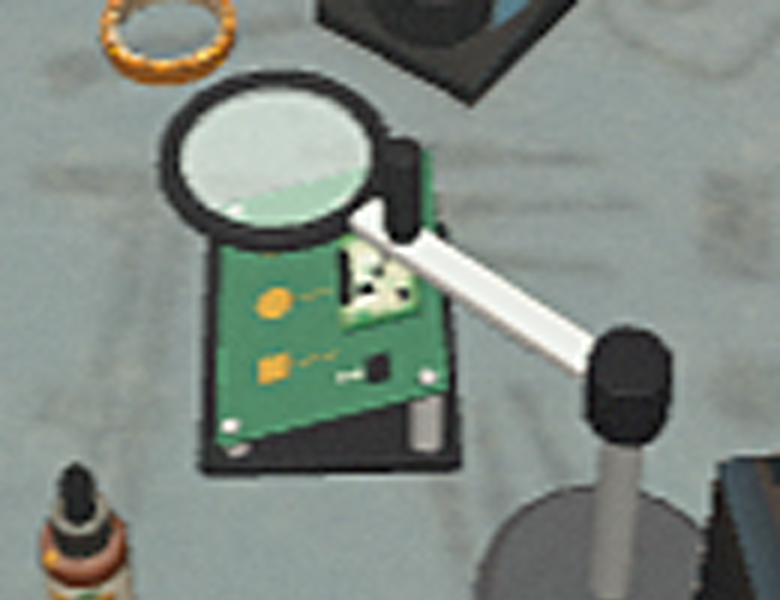

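View pics/z2.png

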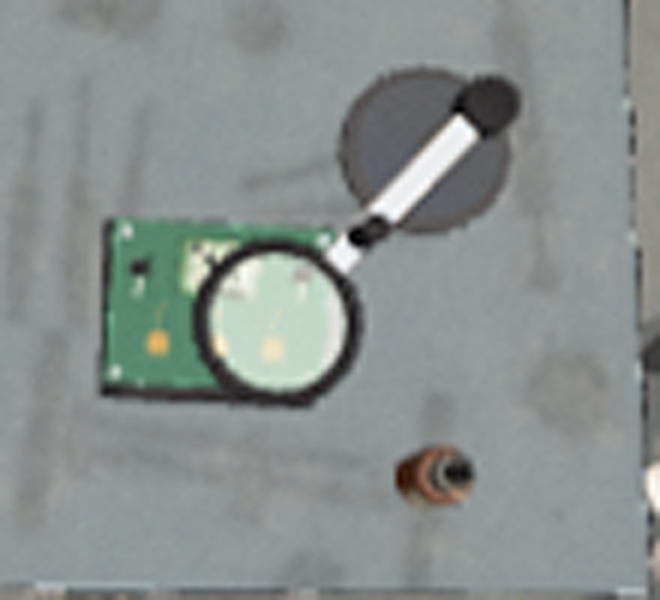

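View pics/z3.png

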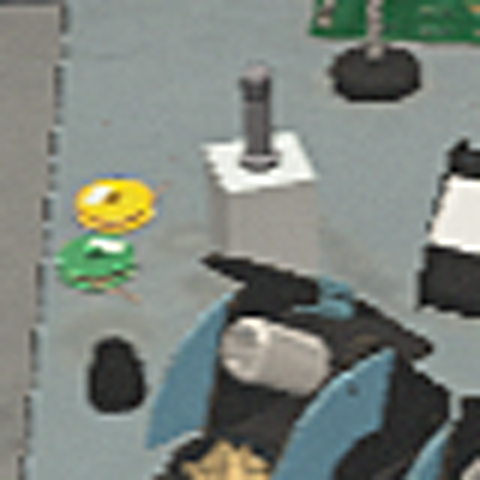

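Run:
```python
from h import *
o=readout.get_obs(); R=cv2.Rodrigues(o['orientation'])[0]; print(R.round(3)); print('jaw yaw',np.degrees(np.arctan2(R[1,1],R[0,1])))
im=viewer.get_image('top')
for n,(u,v),z in [('FL base',(100,395),8),('FR base',(315,402),8),('sqL',(158,343),33),('sqR',(275,348),33)]:
    print(n,ray(im,290+u/6,155+v/6,z).round(1))
print(proj(im,[[428,-274,33],[428,-240,33]]))
im=viewer.get_image('side')
for n,(u,v),z in [('round',(275,302),33),('sqR',(275,368),33),('baseNR',(205,470),2),('baseFR',(460,465),2)]:
    print(n,ray(im,190+u/6,235+v/6,z).round(1))
```

```text
[[ 0.     0.323 -0.946]
 [-0.    -0.946 -0.323]
 [-1.     0.     0.   ]]
jaw yaw -71.1572961116977
FL base [ 396.5 -210.3    8. ]
FR base [ 393.5 -340.     8. ]
sqL [ 425.9 -242.1   33. ]
sqR [ 423.6 -311.7   33. ]
[[325.25790735 211.65845495]
 [315.73709247 211.56296516]]
round [ 427.3 -275.8   33. ]
sqR [ 426.  -310.4   33. ]
baseNR [ 395.1 -336.     2. ]
baseFR [ 500.9 -340.7    2. ]
```

Call:
apply_moves(commands=[[[0.04,0.04,0,-0.16],[0.09,0.085,0,-0.34],[0.14,0.13,0,-0.52],[0.19,0.175,0,-0.7],[0.235,0.22,0,-0.88],[0.265,0.248,0,-1.02],[0.2735,0.2555,0,-1.1],[0.2735,0.2555,0,-1.1]]], gripper=0.06)

```text
t: 2.3
ee_pos: [476.2, -335.0, 404.7]
orientation: [-1.772, 0.716, 1.772]
ft_force: [-0.0, -0.4, -0.8]
width: 60.3
```

Run:
```python
from h import *
o=readout.get_obs(); print(o['ee_pos'],o['t'],o['qpos'].round(2),o['ft_force'].round(2),o['width'])
im=pic('top','t1.png'); a=pic('side','s1.png')
print(proj(im,[[475.5,-336,190]]),proj(a,[[475.5,-336,190]]))
cv2.imwrite('pics/z4.png',np.hstack([cv2.resize(x['color'][r:r+100,c:c+100,::-1],(400,400),interpolation=cv2.INTER_CUBIC) for x,r,c in ((im,150,300),(a,220,200))]))
```

```text
[ 476.24677927 -334.9589883   404.68494549] 2.3 [-0.63  0.36  1.73 -0.    1.05  1.71] [-0.03 -0.39 -0.76] 60.31570124738204
[[352.61134732 192.16447415]] [[256.87137893 259.30111865]]
```

View pics/z4.png

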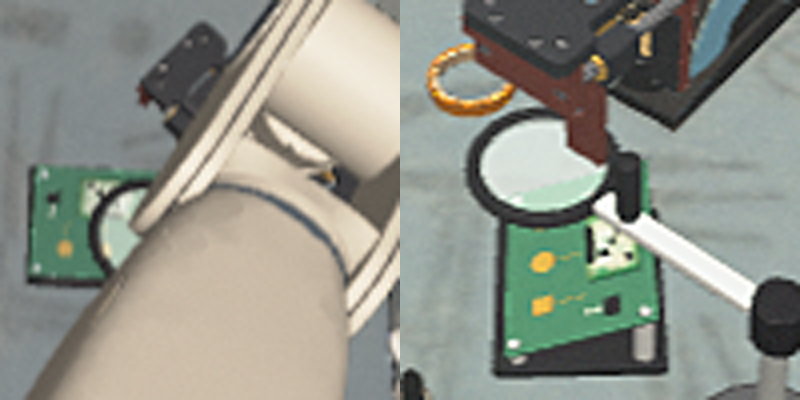

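Run:
```python
from h import *
o=readout.get_obs();R=cv2.Rodrigues(o['orientation'])[0]; print(R.round(2))
a=viewer.get_image('side')
g=o['ee_pos']+R[:,0]*182
for s in (-38,38): print(proj(a,[g+R[:,1]*s]))
print(proj(a,[o['ee_pos']]))
```

```text
[[-0.   -0.7  -0.72]
 [-0.   -0.72  0.7 ]
 [-1.    0.    0.  ]]
[[267.57280534 239.53457872]]
[[245.21439378 258.92032182]]
[[257.36928898 180.50908776]]
```

View pics/s1.png

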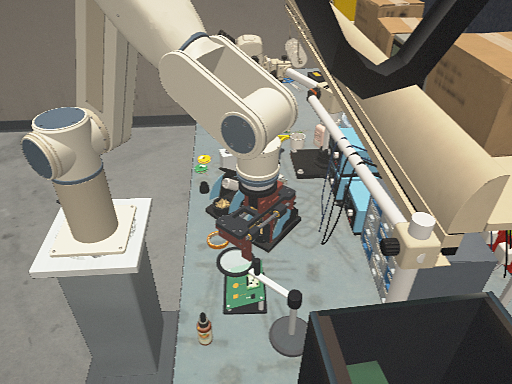

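The finger tip shows at (247,260), where I computed it, and the knob lies between the jaws. I'll descend and pinch.

Call:
apply_moves(commands=[[[0,0,-0.03,0],[0,0,-0.058,0],[0,0,-0.067,0],[0,0,-0.067,0]]])

```text
t: 2.95
ee_pos: [474.8, -336.7, 337.5]
orientation: [-1.768, 0.719, 1.77]
ft_force: [0.7, 0.2, -0.3]
width: 60.0
```

Call:
apply_moves(commands=[[[0,0,0,0],[0,0,0,0],[0,0,0,0],[0,0,0,0],[0,0,0,0],[0,0,0,0]]], gripper=0.0)

```text
t: 3.7
ee_pos: [475.4, -335.9, 337.8]
orientation: [-1.769, 0.718, 1.769]
ft_force: [0.4, 0.7, 2.2]
width: 15.2
```

Run:
```python
import numpy as np
r=np.array([-76,73.])
r*=105/np.linalg.norm(r)
for th in np.arange(0,1.21,.075):
    c,s=np.cos(th),np.sin(th); d=np.array([[c,-s],[s,c]])@r-r; print(round(th,3),(d/1000).round(4))
```

```text
0.0 [0. 0.]
0.075 [-0.0052 -0.0059]
0.15 [-0.01   -0.0121]
0.225 [-0.0143 -0.0187]
0.3 [-0.0181 -0.0256]
0.375 [-0.0214 -0.0328]
0.45 [-0.0241 -0.0402]
0.525 [-0.0263 -0.0478]
0.6 [-0.0278 -0.0555]
0.675 [-0.0288 -0.0633]
0.75 [-0.0293 -0.0711]
0.825 [-0.0291 -0.079 ]
0.9 [-0.0283 -0.0868]
0.975 [-0.027  -0.0946]
1.05 [-0.025  -0.1022]
1.125 [-0.0226 -0.1097]
1.2 [-0.0195 -0.117 ]
```

Call:
apply_moves(commands=[[[-0.005,-0.006,0,0.075],[-0.01,-0.012,0,0.15],[-0.0143,-0.0187,0,0.225],[-0.0181,-0.0256,0,0.3],[-0.0214,-0.0328,0,0.375],[-0.0241,-0.0402,0,0.45],[-0.0263,-0.0478,0,0.525],[-0.0278,-0.0555,0,0.6]]])

```text
t: 4.7
ee_pos: [447.4, -391.3, 337.8]
orientation: [-2.132, 0.179, 2.133]
ft_force: [-0.4, 2.5, 2.7]
width: 15.2
```

Call:
apply_moves(commands=[[[-0.001,-0.0078,0,0.075],[-0.0015,-0.0156,0,0.15],[-0.0013,-0.0235,0,0.225],[-0.0005,-0.0313,0,0.3],[0.0008,-0.0391,0,0.375],[0.0028,-0.0467,0,0.45],[0.0052,-0.0542,0,0.525],[0.0052,-0.0542,0,0.525]]])

```text
t: 5.7
ee_pos: [452.7, -446.2, 337.8]
orientation: [2.029, 0.361, -2.029]
ft_force: [-1.2, -1.3, 2.2]
width: 15.6
```

Call:
apply_moves(commands=[[[0,0,0,0],[0,0,0,0],[0,0,0.015,0],[0,0,0.04,0],[0,0,0.09,0],[0,0,0.13,0]]], gripper=0.05)

```text
t: 6.45
ee_pos: [452.8, -445.6, 470.7]
orientation: [2.03, 0.361, -2.027]
ft_force: [0.6, -0.8, -0.4]
width: 49.9
```

Run:
```python
from h import *
o=readout.get_obs(); print(o['ee_pos'],o['t'],o['qpos'].round(2))
pic('side','s2.png')
for l in ['lens_center','test_rest','test_pad','knob_top']: print(l,[(np.round(r['position'],1).tolist(),round(r['conf'],2)) for r in models.place_of('side',l)[:2]])
im=cv2.imread('pics/s2.png'); cv2.imwrite('pics/z5.png',cv2.resize(im[220:370,170:330],None,fx=4,fy=4,interpolation=cv2.INTER_CUBIC))
```

```text
[ 452.77609291 -445.59412182  470.66681833] 6.45 [-0.8   0.37  1.55  0.    1.22  0.42]
lens_center [([388.6, -467.0, 142.3], 0.98)]
test_rest [([449.0, -273.7, 2.4], 0.97)]
test_pad [([423.5, -272.4, 32.7], 0.58)]
knob_top [([457.0, -451.3, 185.7], 0.78)]
```

View pics/z5.png

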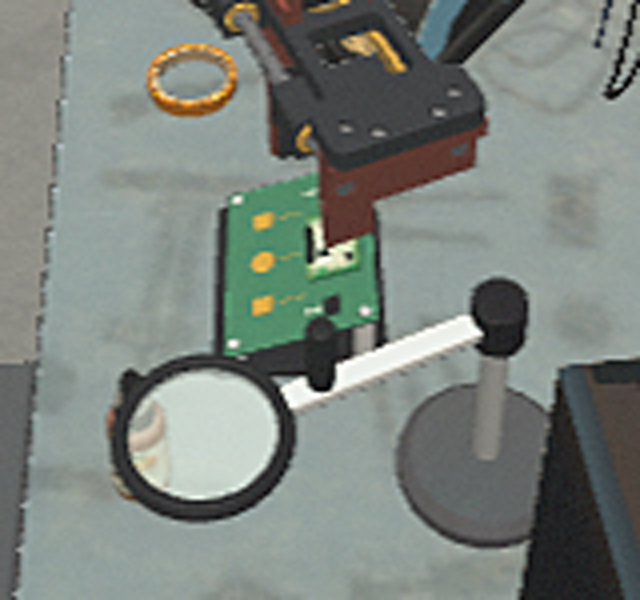

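Call:
apply_moves(commands=[[[-0.002,0.03,0,-0.02],[-0.004,0.08,0,-0.05],[-0.006,0.135,0,-0.08],[-0.008,0.19,0,-0.11],[-0.01,0.245,0,-0.14],[-0.012,0.3,0,-0.17],[-0.014,0.355,0,-0.2],[-0.016,0.41,0,-0.23]]])

```text
t: 7.7
ee_pos: [435.9, -34.0, 466.5]
orientation: [2.156, 0.133, -2.161]
ft_force: [0.4, 0.4, -0.5]
width: 50.2
```

Call:
apply_moves(commands=[[[-0.002,0.055,0,-0.02],[-0.004,0.11,0,-0.04],[-0.006,0.165,0,-0.07],[-0.008,0.22,0,-0.1],[-0.011,0.275,0,-0.12],[-0.013,0.32,0,-0.14],[-0.0153,0.357,0,-0.155],[-0.0153,0.357,0,-0.155]]], gripper=0.06)

```text
t: 8.7
ee_pos: [420.8, 323.0, 466.0]
orientation: [-2.205, 0.033, 2.211]
ft_force: [-0.3, -0.7, -0.5]
width: 60.1
```

Run:
```python
from h import *
o=readout.get_obs(); R=cv2.Rodrigues(o['orientation'])[0];print(o['ee_pos'],o['t'],o['qpos'].round(2),'yaw',np.degrees(np.arctan2(R[1,1],R[0,1])))
a=pic('side','s3.png')
im=a['color'][:,:,::-1]
for n,u,v in [('sqL',263,221),('rd',263,262),('sqR',264,305)]: print(n,ray(a,170+u/4,220+v/4,33).round(1))
for l in ['probe','probe_stand','test_pad','test_rest']: print(l,[(np.round(r['position'],1).tolist(),round(r['conf'],2)) for r in models.place_of('side',l)[:2]])
print('proj',proj(a,[[421.5,321.5,136],[421.5,321.5,70]]))
g=o['ee_pos']+R[:,0]*182
cv2.imwrite('pics/z6.png',cv2.resize(im[80:200,160:320],None,fx=5,fy=5,interpolation=cv2.INTER_CUBIC))
cv2.imwrite('pics/z7.png',cv2.resize(im[240:340,190:300],None,fx=5,fy=5,interpolation=cv2.INTER_CUBIC))
```

```text
[420.7905908  323.03027932 466.03523935] 8.7 [0.63 0.21 1.78 0.   1.15 2.23] yaw -91.61695966593098
sqL [ 428.4 -242.4   33. ]
rd [ 427.1 -276.4   33. ]
sqR [ 426.4 -310.2   33. ]
probe [([421.6, 319.5, 67.7], 0.5), ([380.3, -74.2, 0.7], 0.15)]
probe_stand [([419.2, 318.6, 2.0], 0.6)]
test_pad []
test_rest [([449.5, -277.3, 4.5], 0.65)]
proj [[227.1854651  135.89721389]
 [227.86442183 151.54146947]]
```

View pics/z6.png

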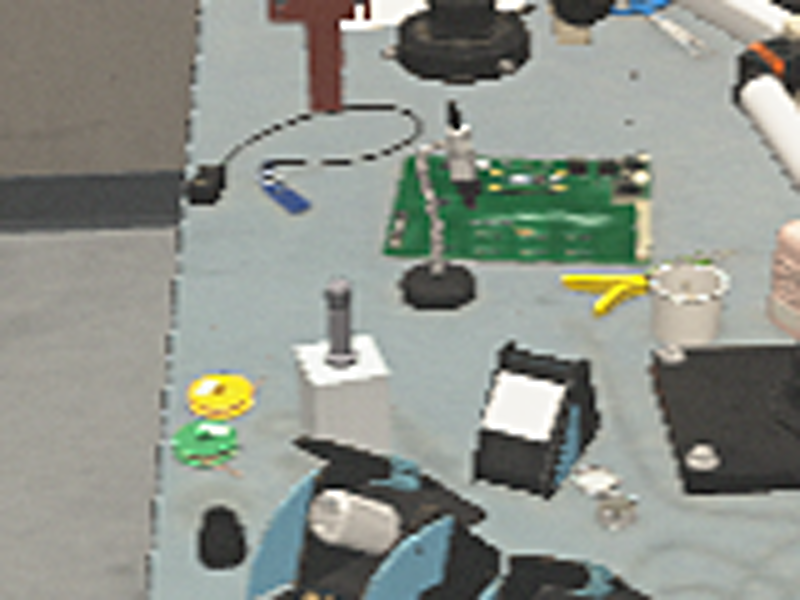

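View pics/z7.png

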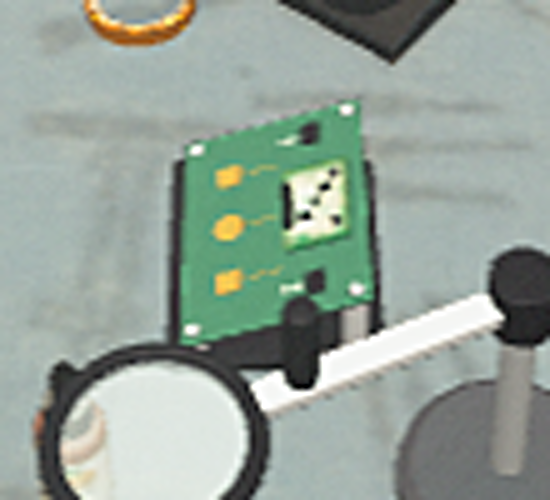

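Call:
apply_moves(commands=[[[0.0006,0,-0.05,0],[0.0006,0,-0.1,0],[0.0006,0,-0.14,0],[0.0006,0,-0.17,0],[0.0006,0,-0.19,0],[0.0006,0,-0.1967,0],[0.0006,0,-0.1967,0]]])

```text
t: 9.82
ee_pos: [422.3, 320.9, 271.1]
orientation: [-2.205, 0.035, 2.206]
ft_force: [0.2, 0.3, -0.6]
width: 59.7
```

Run:
```python
from h import *
o=readout.get_obs(); print(o['ee_pos'],o['t'],o['ft_force'])
for c,r,k in (('side',95,175),('top',150,100)):
    a=pic(c,c+'4.png'); cv2.imwrite('pics/z8%s.png'%c,cv2.resize(a['color'][r:r+100,k:k+110,::-1],None,fx=5,fy=5,interpolation=cv2.INTER_CUBIC))
```

```text
[422.27328279 320.85402569 271.12882637] 9.825 [ 0.18475739  0.30441324 -0.56432592]
```

View pics/z8side.png

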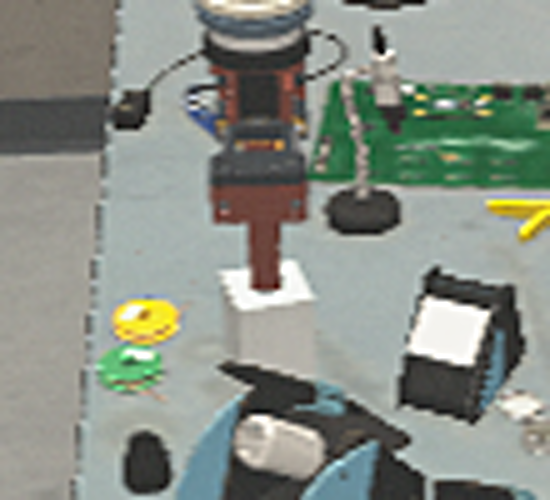

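View pics/z8top.png

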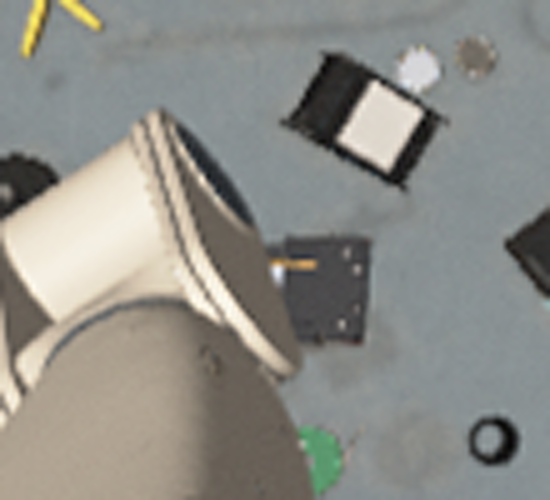

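Call:
apply_moves(commands=[[[0,0,0,0],[0,0,0,0],[0,0,0,0],[0,0,0,0],[0,0,0,0],[0,0,0,0]]], gripper=0.0)

```text
t: 10.68
ee_pos: [422.0, 321.3, 271.0]
orientation: [-2.206, 0.034, 2.206]
ft_force: [-0.1, 0.0, 0.4]
width: 17.4
```

Call:
apply_moves(commands=[[[0,0,0.01,0],[0,0,0.02,0],[0,0,0.03,0],[0,0,0.034,0],[0,0,0.034,0]]])

```text
t: 11.3
ee_pos: [422.1, 321.3, 305.5]
orientation: [-2.206, 0.034, 2.205]
ft_force: [0.8, 0.5, -0.8]
width: 17.6
```

Run:
```python
from h import *
o=readout.get_obs(); print(o['ee_pos'],o['t'],o['ft_force'],o['moment'])
for c,r,k in (('side',95,175),):
    a=pic(c,c+'5.png'); cv2.imwrite('pics/z9%s.png'%c,cv2.resize(a['color'][r:r+100,k:k+110,::-1],None,fx=6,fy=6,interpolation=cv2.INTER_CUBIC))
```

```text
[422.08504796 321.33185034 305.45882853] 11.3 [ 0.81258817  0.4754415  -0.84894451] [ 0.00468813 -0.0266561  -0.00206368]
```

View pics/z9side.png

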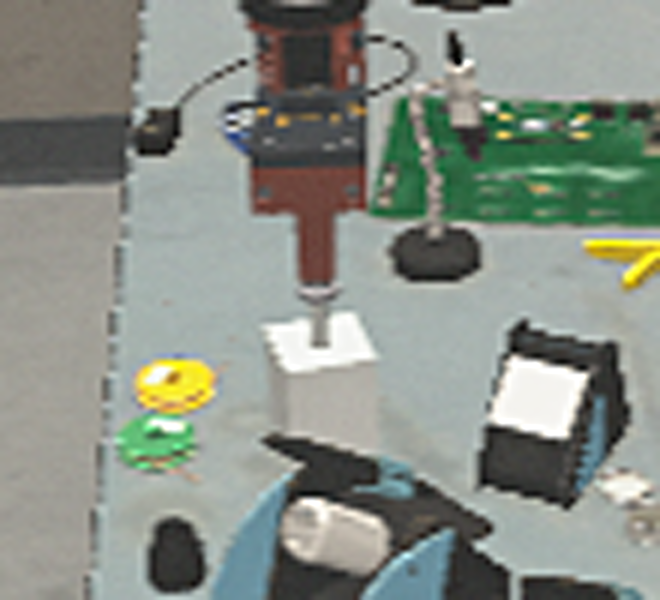

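Call:
apply_moves(commands=[[[-0.003,0,0,0],[-0.006,0,0,0],[-0.009,0,0,0],[-0.012,0,0,0],[-0.012,0,0,0]]])

```text
t: 11.98
ee_pos: [410.9, 321.7, 305.3]
orientation: [-2.209, 0.032, 2.201]
ft_force: [5.8, 0.3, -2.2]
width: 17.2
```

Run:
```python
from h import *
o=readout.get_obs(); print(o['ee_pos'],o['t'],o['ft_force'],o['moment'],o['width'])
for c,r,k in (('side',95,175),):
    a=pic(c,c+'6.png'); cv2.imwrite('pics/z10%s.png'%c,cv2.resize(a['color'][r:r+100,k:k+110,::-1],None,fx=6,fy=6,interpolation=cv2.INTER_CUBIC))
```

```text
[410.91821387 321.74886885 305.25375313] 11.975 [ 5.78178351  0.30800894 -2.16812081] [ 0.09590798 -1.3162664  -0.02284541] 17.242652853386872
```

View pics/z10side.png

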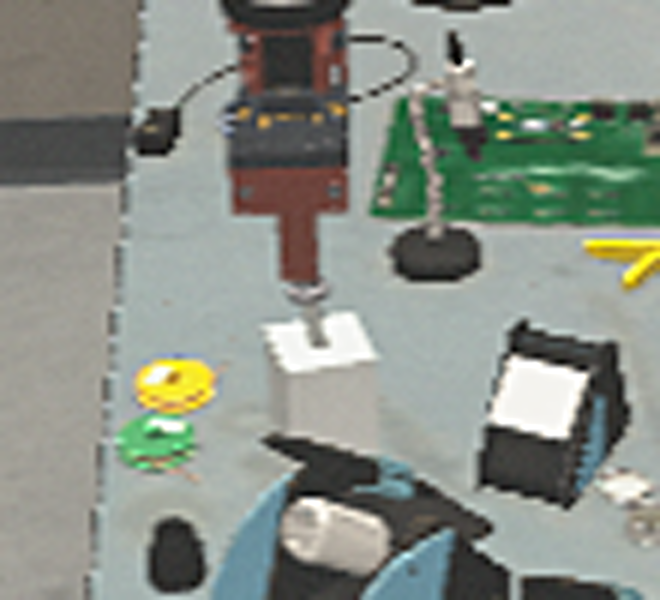

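The probe is pivoting in the jaws, with its handle leaning to -x and a side force of about 6 N. I'll continue the same way.

Call:
apply_moves(commands=[[[-0.003,0,0,0],[-0.006,0,0,0],[-0.009,0,0,0],[-0.012,0,0,0],[-0.015,0,0,0],[-0.017,0.0005,0,0],[-0.017,0.0005,0,0]]])

```text
t: 12.9
ee_pos: [394.1, 322.3, 305.3]
orientation: [-2.209, 0.032, 2.201]
ft_force: [6.4, 0.4, -1.7]
width: 17.4
```

Run:
```python
from h import *
o=readout.get_obs(); print(o['ee_pos'],o['t'],o['ft_force'],o['moment'],o['width'])
for c,r,k in (('side',95,175),):
    a=pic(c,c+'7.png'); cv2.imwrite('pics/z11%s.png'%c,cv2.resize(a['color'][r:r+100,k:k+110,::-1],None,fx=6,fy=6,interpolation=cv2.INTER_CUBIC))
```

```text
[394.05830793 322.34051625 305.34220778] 12.9 [ 6.37327794  0.39555998 -1.65065554] [ 0.16802053 -1.33110062  0.04698635] 17.437175902247347
```

View pics/z11side.png

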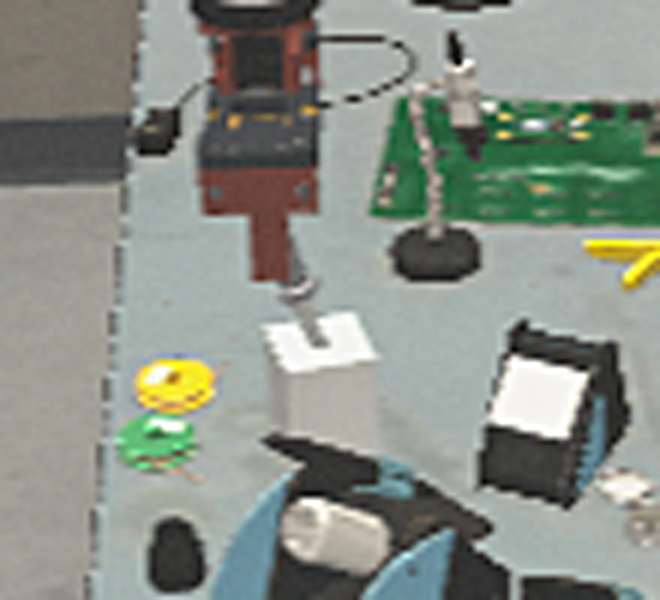

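Call:
apply_moves(commands=[[[0.001,0,0.005,0],[0.001,0,0.015,0],[0.001,0,0.03,0],[0.001,0,0.06,0],[0.001,0,0.1,0],[0.001,0,0.14,0],[0.001,0,0.15,0],[0.001,0,0.15,0]]])

```text
t: 13.95
ee_pos: [393.7, 321.6, 455.2]
orientation: [-2.206, 0.034, 2.205]
ft_force: [-0.6, 0.5, -1.6]
width: 17.6
```

Run:
```python
from h import *
o=readout.get_obs(); print(o['ee_pos'],o['t'],o['ft_force'],o['moment'],o['width'])
a=pic('side','side8.png'); cv2.imwrite('pics/z12.png',cv2.resize(a['color'][70:170,175:285,::-1],None,fx=6,fy=6,interpolation=cv2.INTER_CUBIC))
R=cv2.Rodrigues(o['orientation'])[0]; g=o['ee_pos']+R[:,0]*163
for th in (15,20,25):
    d=np.array([np.sin(np.radians(th)),0,-np.cos(np.radians(th))])
    print(th,proj(a,[g+d*38,g+d*92]).round(1).tolist())
for l in ['probe','probe_tip']: print(l,[(np.round(r['position'],1).tolist(),round(r['conf'],2)) for r in models.place_of('side',l)[:2]])
```

```text
[393.71835619 321.62938928 455.22655632] 13.95 [-0.62291934  0.50050408 -1.5777948 ] [0.0235645  0.04233371 0.01833836] 17.621312520215298
15 [[220.6, 105.4], [225.3, 119.0]]
20 [[221.6, 105.1], [227.5, 118.3]]
25 [[222.4, 104.7], [229.6, 117.5]]
probe [([408.1, 322.9, 251.4], 0.57)]
probe_tip []
```

View pics/z12.png

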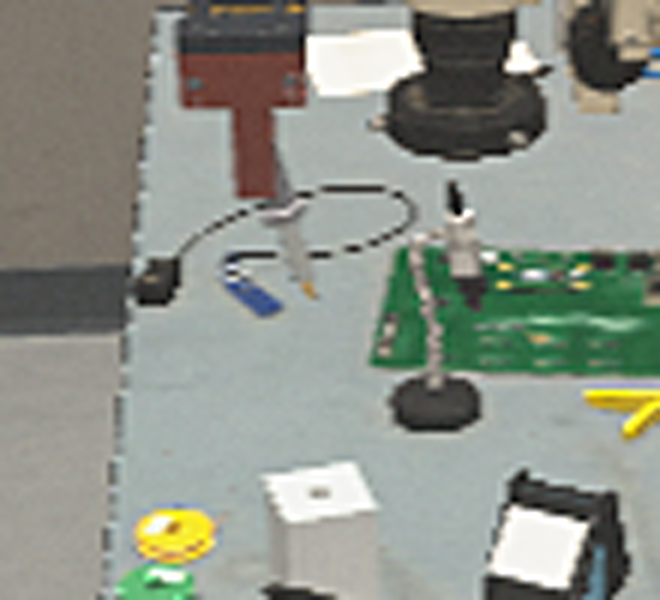

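Call:
apply_moves(commands=[[[0.005,-0.02,0,0],[0.015,-0.06,0,0],[0.03,-0.11,0,0],[0.04,-0.16,0,0],[0.05,-0.21,0,0],[0.055,-0.26,0,0],[0.055,-0.31,0,0],[0.05,-0.36,0,0]]])

```text
t: 15.1
ee_pos: [443.8, -39.8, 453.7]
orientation: [-2.203, 0.034, 2.208]
ft_force: [1.5, -0.1, -0.5]
width: 17.4
```

Call:
apply_moves(commands=[[[-0.01,-0.05,0,0],[-0.02,-0.1,0,0],[-0.032,-0.15,0,0],[-0.042,-0.195,0,0],[-0.048,-0.225,0,0],[-0.0484,-0.237,-0.02,0],[-0.0484,-0.2373,-0.06,0],[-0.0484,-0.2373,-0.1,0]]])

```text
t: 16.1
ee_pos: [395.1, -275.5, 352.8]
orientation: [-2.203, 0.034, 2.206]
ft_force: [0.1, 0.2, -1.2]
width: 17.5
```

Call:
apply_moves(commands=[[[0,0,-0.01,0],[0,0,-0.01,0]]])

```text
t: 16.35
ee_pos: [395.6, -275.4, 344.4]
orientation: [-2.203, 0.033, 2.207]
ft_force: [0.3, -0.3, -0.0]
width: 17.8
```

```bash
cat > m.py <<'E'
from h import *
import sys
n=sys.argv[1]
o=readout.get_obs(); print(o['ee_pos'],o['t'],o['ft_force'],o['width'])
R=cv2.Rodrigues(o['orientation'])[0]; print('yaw',np.degrees(np.arctan2(R[1,1],R[0,1])))
g=o['ee_pos']+R[:,0]*163
for c in ('side','top'):
    a=pic(c,c+n+'.png')
    p=proj(a,[g]) [0].astype(int)
    r,k=max(p[1]-40,0),max(p[0]-50,0)
    cv2.imwrite('pics/z%s%s.png'%(n,c),cv2.resize(a['color'][r:r+100,k:k+110,::-1],None,fx=6,fy=6,interpolation=cv2.INTER_CUBIC)); print(c,'crop',k,r)
    for th in (12,16,20,24):
        d=np.array([np.sin(np.radians(th)),-.03*np.sin(np.radians(th)),-np.cos(np.radians(th))])
        print(th,((proj(a,[g+d*38,g+d*78,g+d*92])-[k,r])*6).round(0).tolist())
    print('pad',((proj(a,[[427.1,-276.4,33]])-[k,r])*6).round())
E
python3 m.py A
```

```text
[ 395.62713395 -275.44738405  344.40674271] 16.35 [ 0.29941956 -0.25155373 -0.04612384] 17.765748762796324
yaw -91.78310426304581
side crop 170 204
12 [[328.0, 308.0], [352.0, 375.0], [360.0, 397.0]]
16 [[334.0, 307.0], [365.0, 372.0], [375.0, 394.0]]
20 [[340.0, 305.0], [378.0, 369.0], [390.0, 390.0]]
24 [[347.0, 304.0], [390.0, 365.0], [404.0, 386.0]]
pad [[395. 489.]]
top crop 283 177
12 [[291.0, 233.0], [278.0, 224.0], [274.0, 222.0]]
16 [[291.0, 228.0], [279.0, 215.0], [275.0, 210.0]]
20 [[291.0, 224.0], [279.0, 205.0], [275.0, 199.0]]
24 [[292.0, 219.0], [280.0, 196.0], [276.0, 188.0]]
pad [[258. 209.]]
```

View pics/zAside.png

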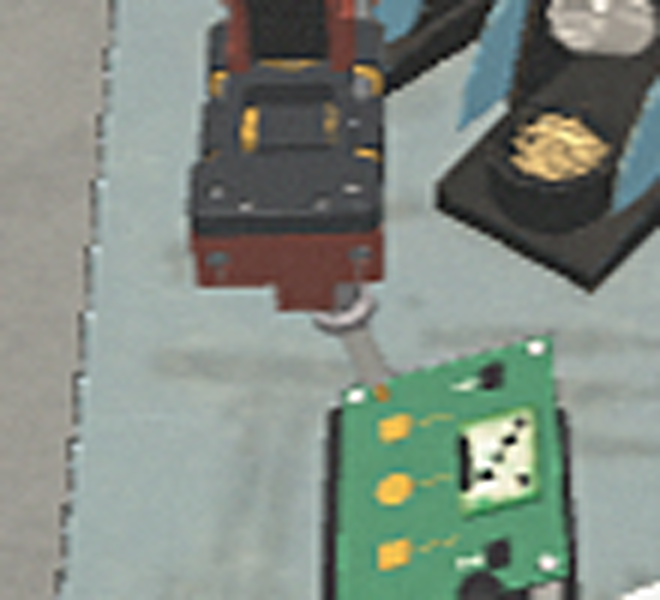

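View pics/zAtop.png

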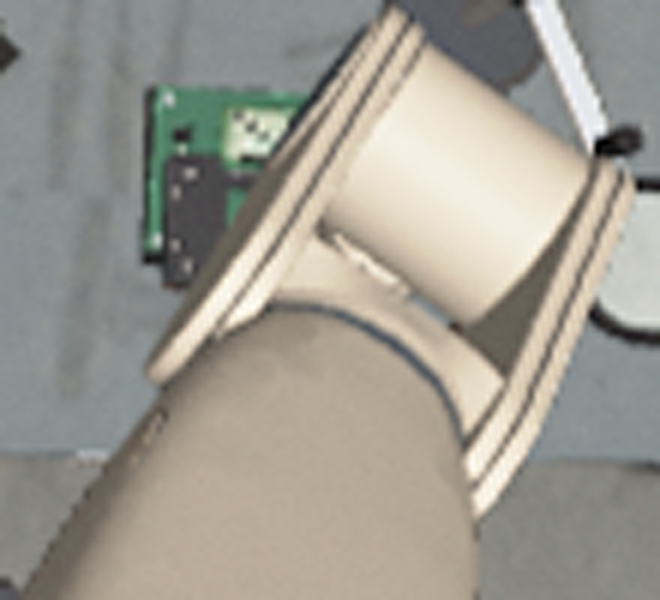

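Call:
apply_moves(commands=[[[0.001,0,-0.015,0],[0.002,0,-0.03,0],[0.003,0,-0.042,0],[0.003,0,-0.05,0],[0.003,0,-0.053,0],[0.003,0,-0.053,0]]])

```text
t: 17.2
ee_pos: [398.6, -275.5, 291.8]
orientation: [-2.205, 0.034, 2.206]
ft_force: [0.7, -0.6, -0.6]
width: 17.5
```

```bash
python3 m.py B
```

```text
[ 398.6435872  -275.53501397  291.82684909] 17.2 [ 0.68480585 -0.58016874 -0.63684188] 17.469411751576494
yaw -91.78860763671999
side crop 172 219
12 [[329.0, 308.0], [352.0, 370.0], [360.0, 391.0]]
16 [[335.0, 306.0], [365.0, 367.0], [375.0, 388.0]]
20 [[341.0, 305.0], [377.0, 364.0], [389.0, 384.0]]
24 [[347.0, 303.0], [389.0, 361.0], [403.0, 380.0]]
pad [[383. 399.]]
top crop 280 177
12 [[292.0, 235.0], [281.0, 227.0], [277.0, 224.0]]
16 [[293.0, 231.0], [281.0, 218.0], [278.0, 214.0]]
20 [[293.0, 226.0], [282.0, 209.0], [278.0, 203.0]]
24 [[293.0, 222.0], [283.0, 200.0], [279.0, 192.0]]
pad [[276. 209.]]
```

View pics/zBside.png

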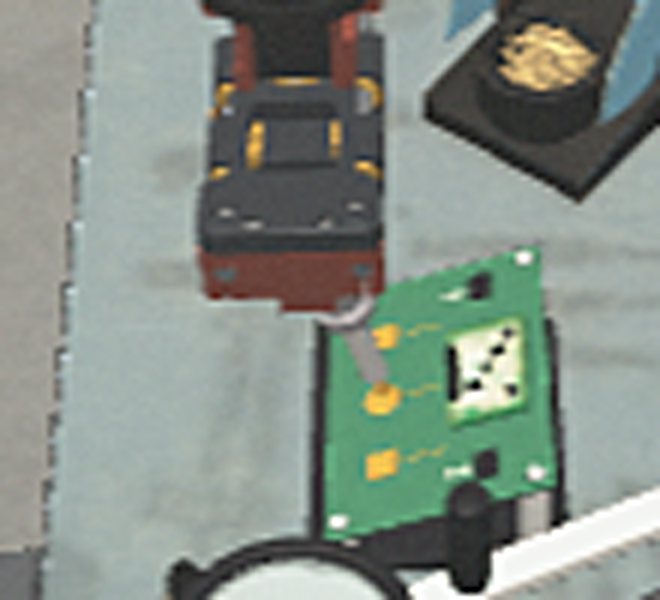

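Call:
apply_moves(commands=[[[0,0,-0.002,0],[0,0,-0.004,0],[0,0,-0.006,0],[0,0,-0.006,0]]])

```text
t: 17.8
ee_pos: [398.6, -275.5, 285.8]
orientation: [-2.205, 0.034, 2.206]
ft_force: [0.5, -0.3, -1.4]
width: 17.5
```

Call:
apply_moves(commands=[[[0.0004,0,-0.001,0],[0.0007,0,-0.002,0],[0.0007,0,-0.002,0]]])

```text
t: 18.18
ee_pos: [399.3, -275.5, 283.9]
orientation: [-2.205, 0.034, 2.206]
ft_force: [-0.9, 0.5, 0.0]
width: 17.6
```

Call:
apply_moves(commands=[[[0.0004,0,-0.001,0],[0.0007,0,-0.002,0],[0.0007,0,-0.002,0]]])

```text
t: 18.55
ee_pos: [400.0, -275.5, 281.9]
orientation: [-2.205, 0.034, 2.206]
ft_force: [-2.0, 0.7, 1.4]
width: 17.6
```

```bash
python3 m.py C
```

```text
[ 399.99610105 -275.48889869  281.90099419] 18.55 [-2.0053553   0.73772878  1.35466253] 17.585010332570562
yaw -91.78586236729981
side crop 173 222
12 [[327.0, 306.0], [350.0, 367.0], [358.0, 388.0]]
16 [[333.0, 304.0], [363.0, 364.0], [373.0, 385.0]]
20 [[339.0, 303.0], [375.0, 361.0], [387.0, 381.0]]
24 [[345.0, 301.0], [387.0, 358.0], [401.0, 377.0]]
pad [[377. 381.]]
top crop 280 177
12 [[289.0, 235.0], [278.0, 226.0], [274.0, 224.0]]
16 [[289.0, 230.0], [278.0, 217.0], [275.0, 213.0]]
20 [[290.0, 226.0], [279.0, 208.0], [275.0, 202.0]]
24 [[290.0, 221.0], [280.0, 199.0], [276.0, 192.0]]
pad [[276. 209.]]
```

View pics/zCside.png

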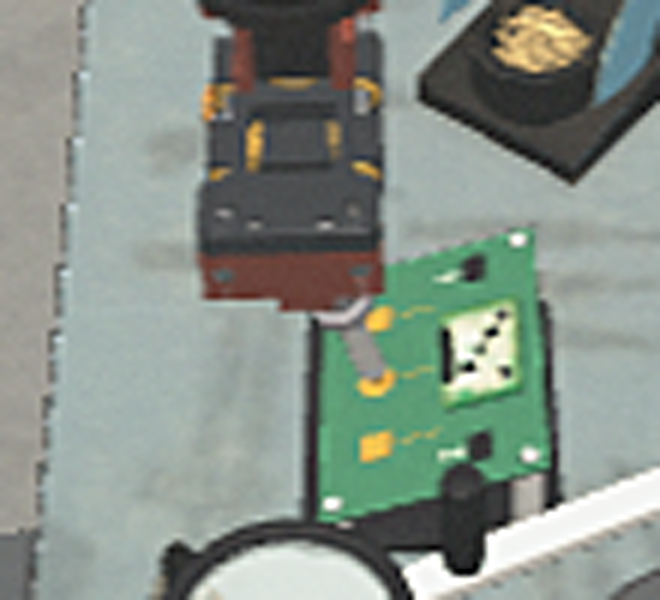

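```bash
cat > f.py <<'E'
from h import *
F=[];M=[]
for i in range(8):
    viewer.get_image('side'); o=readout.get_obs(); F.append(o['ft_force']);M.append(o['moment'])
print(o['t'],np.mean(F,0).round(2),np.std(F,0).round(2),np.mean(M,0).round(3),o['ee_pos'].round(2))
E
python3 f.py
```

```text
19.05 [-1.91 -0.17  0.69] [0.61 0.47 0.53] [0.012 0.366 0.002] [ 400.   -275.48  281.99]
```

Call:
apply_moves(commands=[[[-0.0007,0,-0.0007,0],[-0.0007,0,-0.0007,0],[-0.0007,0,-0.0007,0],[-0.0007,0,-0.0007,0]]])

```text
t: 19.55
ee_pos: [399.5, -275.6, 281.4]
orientation: [-2.206, 0.035, 2.205]
ft_force: [-0.4, 1.2, 1.1]
width: 17.7
```

```bash
python3 f.py; python3 m.py D
python3 - <<'E'
from h import *
a=cv2.imread('pics/sideD.png')
for l in ['probe_tip','probe','test_pad','lens_center','bottle','loupe','tape_roll']: print(l,[(np.round(r['position'],1).tolist(),round(r['conf'],2)) for r in models.place_of('side',l)[:2]])
cv2.imwrite('pics/zDd.png',cv2.resize(a[262:302,212:262],None,fx=14,fy=14,interpolation=cv2.INTER_CUBIC))
im=viewer.get_image('side')
for z in (10,): pass
o=readout.get_obs(); g=o['ee_pos']-[0,0,163]
for th in (12,16,20,24):
    d=np.array([np.sin(np.radians(th)),-.03*np.sin(np.radians(th)),-np.cos(np.radians(th))]); print(th,((proj(im,[g+d*35,g+d*38,g+d*78,g+d*87])-[212,262])*14).round().tolist())
E
```

```text
19.95 [0.04 0.51 1.2 ] [0.6  0.38 0.37] [ 0.136 -0.116  0.021] [ 399.41 -275.54  281.32]
[ 399.41087016 -275.54071995  281.32293722] 19.95 [0.83103294 0.71264309 1.38572207] 17.674238184415806
yaw -91.79007604193255
side crop 173 222
12 [[326.0, 307.0], [349.0, 368.0], [357.0, 389.0]]
16 [[332.0, 305.0], [362.0, 366.0], [371.0, 386.0]]
20 [[338.0, 304.0], [374.0, 363.0], [386.0, 383.0]]
24 [[344.0, 302.0], [385.0, 359.0], [399.0, 378.0]]
pad [[377. 381.]]
top crop 280 177
12 [[289.0, 236.0], [278.0, 227.0], [274.0, 224.0]]
16 [[289.0, 231.0], [278.0, 218.0], [275.0, 214.0]]
20 [[290.0, 226.0], [279.0, 209.0], [275.0, 203.0]]
24 [[290.0, 222.0], [280.0, 200.0], [276.0, 193.0]]
pad [[276. 209.]]
probe_tip [([454.4, -449.1, 189.1], 0.28)]
probe [([412.7, -275.8, 78.3], 0.66)]
test_pad []
lens_center [([388.0, -469.5, 139.5], 0.74)]
bottle []
loupe []
tape_roll []
12 [[210.0, 145.0], [214.0, 156.0], [268.0, 299.0], [280.0, 330.0]]
16 [[223.0, 142.0], [229.0, 153.0], [297.0, 293.0], [312.0, 324.0]]
20 [[236.0, 139.0], [243.0, 149.0], [325.0, 286.0], [343.0, 316.0]]
24 [[249.0, 135.0], [256.0, 145.0], [353.0, 278.0], [374.0, 307.0]]
```

View pics/zDd.png

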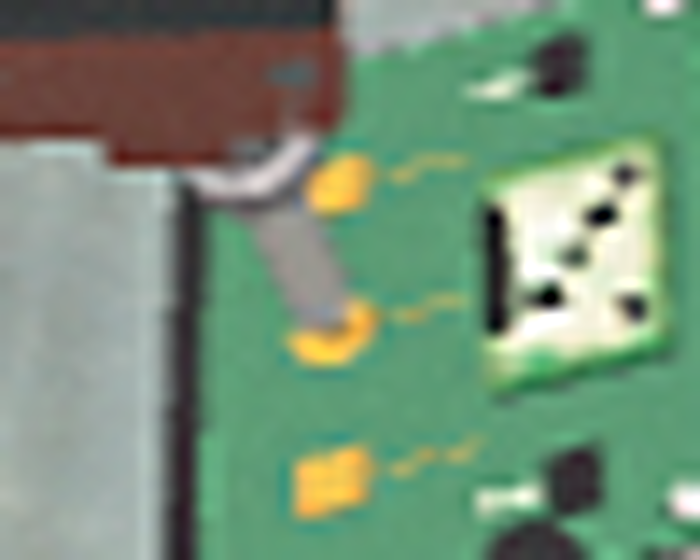

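Run:
```python
from h import *
a=cv2.imread('pics/zDd.png').astype(int)
rows=[];cs=[]
for r in range(215,285,5):
    row=a[r]; sat=row.max(1)-row.min(1)
    m=np.where((sat<40)&(np.arange(700)>225)&(np.arange(700)<400))[0]
    # weighted
    rows.append(r);cs.append((m.min()+m.max())/2); print(r,m.min(),m.max())
print(np.polyfit(rows,cs,1))
```

```text
215 226 317
220 232 333
225 242 329
230 249 328
235 252 329
240 253 333
245 255 337
250 257 338
255 259 338
260 262 341
265 265 345
270 267 349
275 269 350
280 271 348
[  0.51956044 166.90879121]
```

Call:
apply_moves(commands=[[[0.0003,0,-0.0002,0],[0.0003,0,-0.0002,0],[0.0003,0,-0.0002,0],[0.0003,0,-0.0002,0]]])

```text
t: 20.95
ee_pos: [399.6, -275.5, 281.1]
orientation: [-2.206, 0.034, 2.206]
ft_force: [-0.5, 0.3, 1.5]
width: 17.9
```

```bash
python3 f.py;python3 f.py
```

```text
21.35 [-0.27 -0.33  1.16] [0.4  0.35 0.68] [-0.026  0.028 -0.01 ] [ 399.61 -275.49  281.07]
21.75 [-0.17 -0.3   0.74] [0.63 0.48 0.34] [-0.046  0.034 -0.001] [ 399.63 -275.5   281.07]
```

Call:
apply_moves(commands=[[[0.0003,0,-0.001,0],[0.0003,0,-0.001,0],[0.0003,0,-0.001,0],[0.0003,0,-0.001,0]]])

```text
t: 22.25
ee_pos: [399.9, -275.5, 280.1]
orientation: [-2.206, 0.034, 2.206]
ft_force: [-0.1, -0.2, 1.2]
width: 17.5
```

```bash
python3 f.py;python3 f.py
```

```text
22.65 [-0.23 -0.03  1.48] [0.44 0.39 0.45] [-0.019  0.096 -0.007] [ 399.93 -275.51  280.08]
23.05 [-0.65 -0.15  1.44] [0.4  0.36 0.44] [-0.017  0.088 -0.005] [ 399.94 -275.5   280.07]
```

```bash
python3 -c "
from h import *
print(workorder.close_job()); o=readout.get_obs(); print(o['t'],o['ee_pos'],o['ft_force'],o['width'])"
```

```text
the job is handed in; nothing more can be done
None
the job is handed in; nothing more can be done
```

The job is handed in at about 23 s, with the probe held on the round land. The hand-in gave no verdict.

**Magnifier:** I pinched the knob and swung the arm about 1.1 rad. The networks put the lens centre at about (388, -469) mm. That is about 200 mm from the rest's centre, so the lens is clear of the board.

**Tilting the probe:** The arm's moves cannot tilt the tool. I gripped the probe, raised it until about 6 mm of barrel was still in the hole, and moved the gripper sideways so the probe pivoted in the jaws. Then I lifted it out and carried it to the land.

| Last check | Reading | Limit |
|---|---|---|
| Probe tilt, from the barrel's slope in the side picture | about 17°, so about 3° off the board's normal | 10° |
| Tip position, estimated from barrel and land | about 2 mm from the land's centre | 8 mm |
| Contact force | about 2.2 N | 0.5 to 6 N |
| Spring travel | about 5 mm from force, about 4 mm from geometry | 2 to 8 mm |

**What was less certain:**
- **Tip position:** the brass tip does not show against the brass land, and the network's `probe_tip` result was false (it reported the knob). I therefore worked the position out from the barrel and the measured arm pose.
- **Bottle, loupe and tape roll:** no contact showed in the force readings or pictures. The last network search for them, in the side picture, found none of the three, so I could not confirm by measurement that they had not moved.

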